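Set the pellet feeder's portion dial to 120 degrees

ROBOT

A 6-joint arm with a two-finger parallel gripper is mounted at the origin on the work surface. World frame = base frame: x ahead of the robot, y to its left, z up, the work surface at z = 0. Lengths are in mm, angles in degrees, forces in N, time in s.
With the tool pointing down it reaches from about 350 to 850 mm from the base axis. Payload 8.1 kg.
Tool frame: the origin (TCP) lies between the finger pads; the fingertips stand 22 mm ahead of it and the grasp point (between the pads) lies 3 mm ahead of it; z points along the fingers, y is the line along which they close (so a half turn about z gives the same grasp; the last joint's range is limited). The gripper opens to 85 mm and grips with 20 to 120 N. Pads are 22 mm wide; open, the fingers measure 114 mm over their backs; the gripper's body (76 mm by 85 mm) begins 54 mm behind the grasp point. The pads swing forward as they close: fully open they stand 13 mm farther back than shut.
Start: joints at [-68.491, 7.471, 85.268, -0, 87.261, -4.893], TCP at [266.819, -537.414, 253.292] pointing down, gripper open.
Joint ranges: [-169.43, 169.43], [-51.17, 129.36], [1.28, 143.12], [-76.62, 256.62], [0, 156.53], [-152.29, 152.29]. Speed limits (degrees/s): [136.94, 136.94, 159.86, 180, 180, 180].

INTERFACE

Orientations are given as [roll, pitch, yaw] about the fixed x, y, z axes, in that order (R = Rz(yaw) Ry(pitch) Rx(roll)).
In Python, from bench import r, vision gives the robot as it stands.
- The arm moves only by the tool step_arm, never from a script. Its argument "targets" is a list that holds one entry, the list of rows, each a list of 6 numbers: the shift along the world's x, y, z in mm, then the turn, a rotation vector about the world's x, y, z in rad. In form: [[[x, y, z, rx, ry, rz], ...]]. A call has 1 to 12 rows; each row is the pose to reach, as a shift and turn from the pose commanded when the call began; what a row does not reach only later rows make up. A row lasts 1/12 s, in which the tool goes at most 41.7 mm and 7.16 degrees, less where a joint would pass 70% of its speed; a pose out of reach is approached as far as the arm can. A call with a gripper value outside its range is refused whole. "fingers" is the gripper's target within -1 to 1 (shut at 1, half-way at 0, fully open at -1), set as the call begins (left out, the last holds). The fingers move at their own pace and stop on an object; "newtons" is the grip in N (left out, the last holds). Time passes only in rows, so rows that repeat a pose let the fingers close. It gives the time, the measured TCP pose, the force, the opening and the grip force at its end, in the units of the state.
- r.sense(): the state, without advancing time (a new reading comes with each control period).
- vision.snapshot(name): name is "scene" or "top" or "wrist"; returns a dict with "img" (480x640x3 uint8, blue, green, red), "mtx" (3x3 intrinsics, pixels), "D" ([k1, k2, p1, p2, k3] as OpenCV has them; the pictures are not rectified), "eye" and "attitude" of the camera in the world. Camera axes: x right, y up, looking along -z (the intrinsics and any distortion apply to the point x, -y, -z); pixel columns grow to the right and rows downward; lengths in mm; the calibration is good to about 2 mm. A picture is of the moment at which its call begins. There is no depth.
- r.hand_in(): hands the job in; it is judged then, once.
The state is a dict: "time": time; "joint_pos": joint angles; "qd": joint speeds; "joint_efforts": joint torques, N m; "tool_pos": TCP position; "tcp_rot": TCP orientation; "ft_force": force on the tool from outside, world axes, zero at the start; "wrist_torque": the same for the moment, N m; "finger_gap": finger opening in mm; "grip_force": force on a finger pad.
Only numpy, scipy, OpenCV 4.12 (cv2) and the standard library are available. Lean on these libraries where they do the work, as an engineer would, in place of code of your own. Each camera call takes 0.05 s, during which the arm holds its last target. There are 200 camera calls.

TASK

Set the pellet feeder for the big dog's portion: turn the white portion dial on top of the feeder by its black bar until the scale reads 120 degrees against the red index line, then let go of it. The scale has no numerals: the blue mark is 0, the green mark is 90, long marks stand every 30 degrees and short ones every 10, so 120 is the first long mark past the green one. Do not shift or knock over the other things around the feeder.

Things in the scene. Friction and masses are not known exactly. Their poses are not given: they have to be found in the camera images.
- feeder: Grey pellet feeder, fixed to the shelf: housing 190 mm wide (y), 90 mm high, from 95 mm in front of to 175 mm behind its origin, which lies on the underside straight below the dial's axis. Its front looks along its own -x, with a 10 mm high sill reaching 150 mm from the origin. Behind the dial, 108 to 168 mm from its axis, a beige hatch, top 106 mm above the shelf.
- index (a point): Inner end of the red index line, on a small black block behind the dial: 79 mm from the dial's axis along the feeder's +x, 101 mm above the shelf. The line is 24 mm long, 7 mm wide and points at the axis.
- dial_grip (a point): Mid-height of the black grip bar, on the dial's vertical axis, 118 mm above the shelf; the frame turns with the dial. The bar is upright across the dial: 70 mm long along x, 16 thick along y, from 100 to 136 mm above the shelf; it is no pointer.
- dial_zero (a point): Middle of the blue zero mark on the dial's rim, 61 mm from its axis along the bar. Dial: white disc, diameter 152 mm, upper face 100 mm above the shelf. Readings grow clockwise round the disc seen from above (zero along the dial's +x, green 90 mark along -y, 180 along -x), so the dial must turn anticlockwise for a higher reading.
- dial (a joint): Angle of the dial in rad, equal to the scale reading against the index line (120 degrees = 2.094); grows as the dial turns anticlockwise seen from above; 0 = the blue mark at the index. Stops at -0.15 and 3.3. Starts between about 6 and 63 degrees. No detents or spring: it turns against a light friction of about 0.1 N m and stays where it is left.
- canister: Glass pellet canister with steel screw lid, diameter 100 mm, 190 mm high, loose; origin at the centre of its underside. Leave alone.
- bowl: Steel feeding bowl, diameter 150 mm, 50 mm high, loose; origin at the centre of its underside. Leave alone.
- brush: Black slicker brush lying bristles down, about 190 mm long along its y and 60 mm wide, 25 mm high, loose. Leave alone.
- chew_block: Pine chew block, 45 x 100 x 40 mm (x, y, z), loose; origin at the centre of its underside. Leave alone.
- treat_tin: Closed treat tin with yellow label, diameter 76 mm, 100 mm high, loose; origin at the centre of its underside. Leave alone.
- scoop: Red plastic scoop, about 160 mm long along its x, 65 mm wide, 45 mm high, loose. Leave alone.

How it is judged:
By the outcome, as a careful person would: the job done as asked, in the order asked, and still so for the second after the job is handed in, with the robot touching nothing.
It also fails if it takes over 42 s, if anything falls off the work surface, if the arm or the gripper's body presses on something with over 40 N, if the wrist force passes 120 N, or if a joint passes its speed limit or range.

## Working session

There is one attempt and no reset: what is moved stays moved. The work goes in short steps, Python scripts to look and compute and a tool call to move; the robot and the scene stay as the last step left them, time stands still between calls to the robot, and variables do not carry over. Pictures are saved under pics/ and viewed, at most 10 in all, crops included, and the job is handed in when it is done.

Besides the shell and the picture viewer there is one more tool, called as name(argument=value, ...), one argument or row to a line, values as JSON. step_arm: Moves the arm, as the interface text tells. Its arguments: {"type":"object","properties":{"targets":{"type":"array"},"fingers":{"type":"number"},"newtons":{"type":"number"}},"required":["targets"]}

```bash
mkdir -p pics
cat > h.py <<'E'
import numpy as np,cv2
from scipy.spatial.transform import Rotation as R
from bench import r,vision
def att(a):
    a=np.array(a,float)
    if a.shape==(3,3): return a
    return R.from_euler('xyz',a,degrees=True).as_matrix() if a.size==3 else R.from_quat(a).as_matrix()
def ray(s,px,z):
    p=cv2.undistortPoints(np.array([[px]],float),np.array(s['mtx'],float),np.array(s['D'],float))[0,0]
    d=att(s['attitude'])@np.array([p[0],-p[1],-1]); e=np.array(s['eye'],float)
    return e+d*(z-e[2])/d[2]
def proj(s,P):
    c=(np.atleast_2d(P)-np.array(s['eye']))@att(s['attitude'])*np.array([1,-1,-1])
    return cv2.projectPoints(c,np.zeros(3),np.zeros(3),np.array(s['mtx'],float),np.array(s['D'],float))[0][:,0]
E
python3 - <<'E'
from h import *
for n in('top','scene'):
    s=vision.snapshot(n); print(n,s['eye'],s['attitude'],s['mtx'],s['D']); cv2.imwrite(f'pics/{n}0.png',s['img'])
print(r.sense())
E
```

```text
top [ 482.44518902   -9.44908484 1030.27231872] [  7.98875941   0.89588307 -88.59719998] [[443.5013644    0.         324.46051959]
 [  0.         443.5013644  236.22685908]
 [  0.           0.           1.        ]] [-0.03673627  0.          0.          0.          0.        ]
scene [1331.98991716  -82.18371642 1319.70855586] [31.7274362   0.58323627 82.21007881] [[597.15401305   0.         322.7981821 ]
 [  0.         597.15401305 247.01176336]
 [  0.           0.           1.        ]] [-0.02044493  0.          0.          0.          0.        ]
{'time': 0.1, 'joint_pos': array([-6.84917162e+01,  7.51260690e+00,  8.53248182e+01,  4.61054689e-04,
        8.72642554e+01, -4.89409108e+00]), 'qd': array([ 0.09446142, -0.14841506, -0.13420285,  0.04374972,  0.05570496,
        0.03514312]), 'joint_efforts': array([ 4.10122102e-04, -5.70947564e+01, -5.01942551e+01, -2.98576542e-04,
        8.02416354e-03, -3.57929059e-05]), 'tool_pos': array([ 266.63667377, -536.95408276,  252.31324764]), 'tcp_rot': array([-1.79898729e+02, -9.13359510e-03,  2.64023444e+01]), 'ft_force': array([-0.66625228, -0.09884326,  0.29070954]), 'wrist_torque': array([-0.01747137, -0.08331646, -0.06544809]), 'grip_force': 0.0, 'finger_gap': 85.20819638954464}
```

View pics/top0.png

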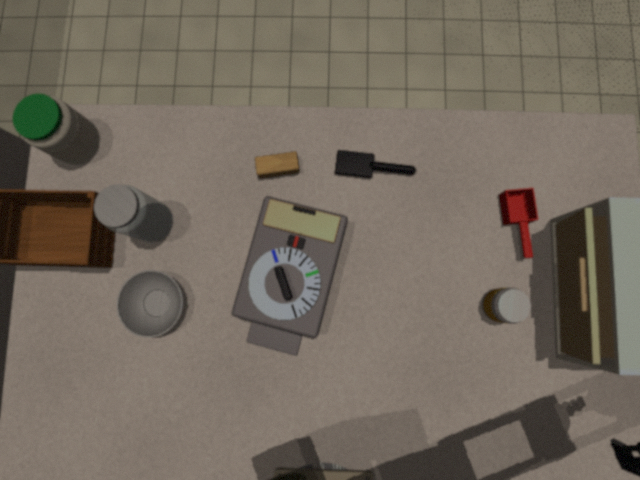

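View pics/scene0.png

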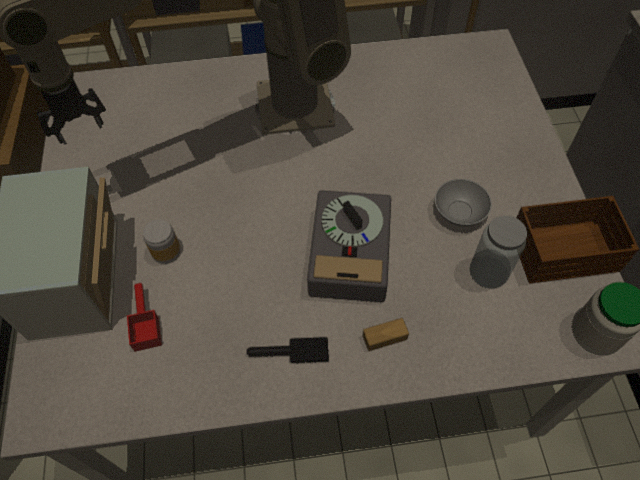

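The top view shows the dial centred near (285,283), with the blue mark at (276,256), the green mark at (313,273) and the red index at (296,242). The space around the dial is clear; the canister and bowl are well to the left.

Run:
```python
from h import *
s=vision.snapshot('top')
for n,p,z in [('c',(285,283),118),('blue',(276,256),100),('green',(313,273),100),('idx',(296,242),101),('white c',(285,283.5),100),('hatchL',(269,201),106),('hatchR',(347,216),90),('fl',(234,316),90),('fr',(315,335),90),('can',(120,207),190)]:
    print(n,ray(s,p,z).round(1))
im=s['img'][180:350,220:370]; cv2.imwrite('pics/c1.png',cv2.resize(im,None,fx=3.5,fy=3.5,interpolation=cv2.INTER_CUBIC))
s=vision.snapshot('scene')
for n,p,z in [('idx',(349,252),101),('blue',(365,238),100)]: print(n,ray(s,p,z).round(1))
```

```text
c [511.4  86.5 118. ]
blue [568.2 109.5 100. ]
green [534.3  30.4 100. ]
idx [598.8  68.1 101. ]
white c [511.   88.4 100. ]
hatchL [685.  128.4 106. ]
hatchR [659.1 -39.   90. ]
fl [440.6 194.3  90. ]
fr [406.1  23.1  90. ]
can [649. 409. 190.]
idx [606.5  67.7 101. ]
blue [572.2 112.4 100. ]
```

View pics/c1.png

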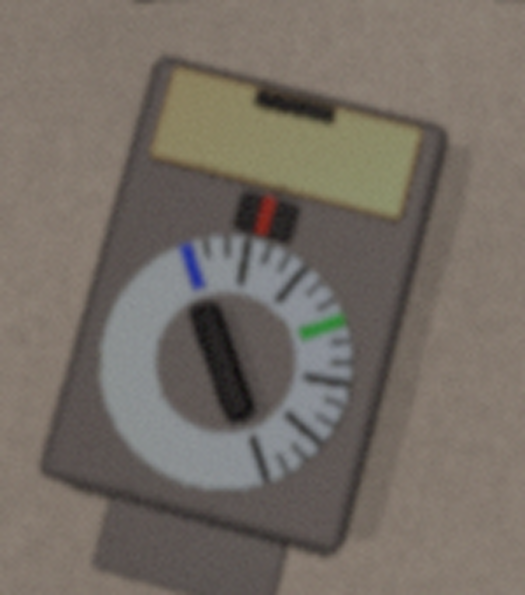

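step_arm(
  targets=[
    [[5, 12, 0, 0, 0, 0], [15, 37, 0, 0, 0, 0], [27, 69, 0, 0, 0, 0], [39, 100, 0, 0, 0, 0], [51, 131, 0, 0, 0, 0], [64, 162, 0, 0, 0, 0], [76, 194, 0, 0, 0, 0], [88, 225, 0, 0, 0, 0], [100, 256, 0, 0, 0, 0], [113, 287, 0, 0, 0, 0], [125, 319, 0, 0, 0, -0.02], [137, 350, 0, 0, 0, -0.04]],
  ],
  fingers=-1,
)

```text
time: 1.2
tool_pos: [403.9, -185.0, 253.3]
tcp_rot: [180.0, -0.0, 24.1]
ft_force: [0.6, -0.3, 0.2]
finger_gap: 85.5
grip_force: 0.0
```

step_arm(
  targets=[
    [[12, 31, 0, 0, 0, -0.02], [24, 62, 0, 0, 0, -0.04], [37, 94, 0, 0, 0, -0.045], [49, 125, 0, 0, 0, -0.045], [61, 156, 0, 0, 0, -0.045], [73, 187, 0, 0, 0, -0.045], [86, 219, 0, 0, 0, -0.045], [96, 245, 0, 0, 0, -0.045], [104, 265, 0, 0, 0, -0.045], [108, 275, 0, 0, 0, -0.045], [108, 275, 0, 0, 0, -0.045], [108, 275, 0, 0, 0, -0.045]],
  ],
)

```text
time: 2.2
tool_pos: [511.3, 87.7, 253.1]
tcp_rot: [180.0, 0.0, 21.6]
ft_force: [-0.3, -1.1, 1.1]
finger_gap: 85.4
grip_force: 0.0
```

Run:
```python
from h import *
s=vision.snapshot('wrist'); cv2.imwrite('pics/w1.png',s['img']); import pickle; pickle.dump(s,open('w1.pkl','wb'))
q=r.sense(); print(s['eye'],s['attitude'],q['time'],q['tool_pos'],q['tcp_rot'],q['joint_pos'].round(1))
c=np.array([512,88,0]); print(proj(s,[c+[0,0,100],c+[0,0,136]]))
```

```text
[581.61345782 117.06098899 373.39397301] [-1.72675176e+01  3.73753958e-02 -6.84286979e+01] 2.25 [511.34571398  87.04863575 253.14735153] [1.79984624e+02 3.70884353e-02 2.15412443e+01] [ 4.  -5.2 98.1 -0.  87.1 72.5]
[[324.20670211 231.76053733]
 [324.45350794 245.52192078]]
```

View pics/w1.png

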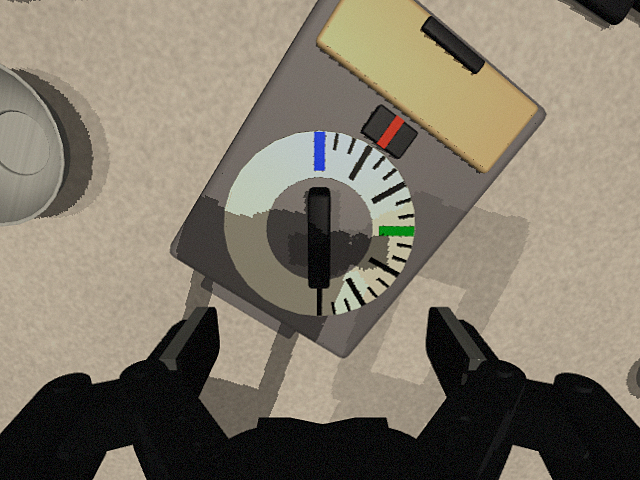

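The close view shows the bar vertical in the image at column ~319, the blue mark at (319.5,152), green at (397,231), and the red line from (400,118) to (381,146).

```bash
cat > m.py <<'E'
from h import *
def blobs(s):
    h=cv2.cvtColor(s['img'],cv2.COLOR_BGR2HSV); o={}
    for n,lo,hi in [('blue',(110,120,60),(130,255,255)),('green',(50,120,40),(75,255,255)),('red',(0,150,90),(12,255,255))]:
        m=cv2.inRange(h,lo,hi); k,l,st,c=cv2.connectedComponentsWithStats(m)
        if k<2: continue
        i=1+np.argmax(st[1:,4]); pts=np.argwhere(l==i)[:,::-1].astype(float)
        P=np.array([ray(s,p,101 if n=='red' else 100) for p in pts])[:,:2]
        c=P.mean(0); w,v=np.linalg.eigh(np.cov(P.T)); o[n]=(c,v[:,1],st[i,4])
    return o
E
python3 - <<'E'
from m import *; import pickle
s=pickle.load(open('w1.pkl','rb')); o=blobs(s)
for k in o: d=o[k][1]; print(k,o[k][0].round(1),np.degrees(np.arctan2(d[1],d[0])).round(1),o[k][2])
b,g=o['blue'][0],o['green'][0]; m=(b+g)/2; d=(g-b)/2; print('axis',m+np.array([d[1],-d[0]]), m-np.array([d[1],-d[0]]),np.linalg.norm(d)*2**.5)
print(ray(s,(319,302),100),ray(s,(319.,187),136),ray(s,(319,288),136))
E
```

```text
blue [568.3 114.5] -158.7 428
green [533.8  35.6] 111.0 344
red [600.1  71.3] 166.9 350
axis [511.54853343  92.27582574] [590.49185186  57.80559412] 60.91077242043931
[453.30169848  69.40405986 100.        ] [548.47903435 106.38961983 136.        ] [480.60494221  79.76180415 136.        ]
```

step_arm(
  targets=[
    [[0, 2, -15, 0, 0, 0], [0, 5, -40, 0, 0, 0], [0, 5, -65, 0, 0, 0], [0, 5, -90, 0, 0, 0], [0, 5, -108, 0, 0, 0], [0, 5, -118, 0, 0, 0], [0, 5, -123, 0, 0, 0], [0, 5, -123, 0, 0, 0]],
  ],
)

```text
time: 2.92
tool_pos: [511.2, 91.7, 129.6]
tcp_rot: [-180.0, 0.1, 21.5]
ft_force: [-0.6, 0.6, 0.2]
finger_gap: 85.3
grip_force: 0.0
```

step_arm(
  targets=[
    [[0, 0, 0, 0, 0, 0], [0, 0, 0, 0, 0, 0], [0, 0, 0, 0, 0, 0], [0, 0, 0, 0, 0, 0], [0, 0, 0, 0, 0, 0], [0, 0, 0, 0, 0, 0], [0, 0, 0, 0, 0, 0], [0, 0, 0, 0, 0, 0]],
  ],
  fingers=1,
  newtons=35,
)

```text
time: 3.58
tool_pos: [512.8, 91.2, 131.1]
tcp_rot: [179.8, -0.1, 21.5]
ft_force: [2.8, -8.2, 2.1]
finger_gap: 15.7
grip_force: 39.8
```

step_arm(
  targets=[
    [[0, -1, 0, 0, 0, 0.03], [0, -1, 0, 0, 0, 0.09], [0, -1, 0, 0, 0, 0.17], [0, -1, 0, 0, 0, 0.25], [0, -1, 0, 0, 0, 0.33], [0, -1, 0, 0, 0, 0.41], [0, -1, 0, 0, 0, 0.49], [0, -1, 0, 0, 0, 0.57], [0, -1, 0, 0, 0, 0.65], [0, -1, 0, 0, 0, 0.73], [0, -1, 0, 0, 0, 0.8], [0, -1, 0, 0, 0, 0.8]],
  ],
)

```text
time: 4.58
tool_pos: [512.2, 91.7, 131.1]
tcp_rot: [180.0, -0.0, 67.6]
ft_force: [-1.9, -0.7, 5.8]
finger_gap: 15.1
grip_force: 40.2
```

step_arm(
  targets=[
    [[0, 0, 0, 0, 0, 0.05], [0, 0, 0, 0, 0, 0.12], [0, 0, 0, 0, 0, 0.2], [0, 0, 0, 0, 0, 0.28], [0, 0, 0, 0, 0, 0.36], [0, 0, 0, 0, 0, 0.44], [0, 0, 0, 0, 0, 0.52], [0, 0, 0, 0, 0, 0.59], [0, 0, 0, 0, 0, 0.65], [0, 0, 0, 0, 0, 0.69], [0, 0, 0, 0, 0, 0.69], [0, 0, 0, 0, 0, 0.69]],
  ],
)

```text
time: 5.58
tool_pos: [511.4, 91.7, 131.1]
tcp_rot: [-179.9, -0.0, 106.8]
ft_force: [-5.7, -1.2, 9.3]
finger_gap: 15.5
grip_force: 40.8
```

Run:
```python
from m import *
q=r.sense(); print(q['time'],q['tool_pos'],q['tcp_rot'],q['ft_force'],q['wrist_torque'],q['finger_gap'])
for n in ('wrist','top'):
    s=vision.snapshot(n); o=blobs(s)
    for k in o: d=o[k][0]-[511.5,92.3]; print(n,k,o[k][0].round(1),np.degrees(np.arctan2(d[1],d[0])).round(1),o[k][2])
```

```text
5.5833 [511.4061718   91.70976819 131.09509788] [-1.79948697e+02 -1.37345551e-02  1.06827239e+02] [-5.67605123 -1.18622898  9.31305495] [-0.05307027  1.21091927  0.12893887] 15.549143491112927
wrist blue [493.6 150.7] 107.0 1291
wrist green [569.9 109.8] 16.7 899
top green [873.4 670. ] 57.9 1590
top red [ 658.9 -407.5] -73.6 819
```

Blue is at about 107°, but close range makes that rough. I'll release, rise straight up and check.

step_arm(
  targets=[
    [[0, 0, 0, 0, 0, 0], [0, 0, 0, 0, 0, 0], [0, 0, 0, 0, 0, 0], [0, 0, 0, 0, 0, 0], [0, 0, 0, 0, 0, 0], [0, 0, 0, 0, 0, 0], [0, 0, 0, 0, 0, 0]],
  ],
  fingers=-1,
)

```text
time: 6.27
tool_pos: [511.8, 91.6, 130.2]
tcp_rot: [-180.0, -0.0, 106.9]
ft_force: [-0.1, 0.4, 0.2]
finger_gap: 85.0
grip_force: 0.0
```

step_arm(
  targets=[
    [[0, 0, 10, 0, 0, 0], [0, 0, 35, 0, 0, 0], [0, 0, 65, 0, 0, 0], [0, 0, 95, 0, 0, 0], [0, 0, 123, 0, 0, -0.1], [0, 0, 145, 0, 0, -0.2], [0, 0, 160, 0, 0, -0.3], [0, 0, 170, 0, 0, -0.4], [0, 0, 170, 0, 0, -0.5], [0, 0, 170, 0, 0, -0.6], [0, 0, 170, 0, 0, -0.6], [0, 0, 170, 0, 0, -0.6]],
  ],
)

```text
time: 7.27
tool_pos: [511.8, 91.6, 300.9]
tcp_rot: [180.0, -0.0, 72.7]
ft_force: [0.2, -0.3, 0.2]
finger_gap: 85.5
grip_force: 0.0
```

Run:
```python
from m import *
q=r.sense(); print(q['time'],q['tool_pos'],q['tcp_rot'],q['ft_force'])
s=vision.snapshot('wrist'); o=blobs(s)
for k in o: d=o[k][0]-[511.5,92.3]; v=o[k][1]; print(k,o[k][0].round(1),np.degrees(np.arctan2(d[1],d[0])).round(1),np.degrees(np.arctan2(v[1],v[0])).round(1),o[k][2])
b,g=o['blue'][0],o['green'][0]; m=(b+g)/2; d=(g-b)/2; print('axis',m+np.array([d[1],-d[0]]), m-np.array([d[1],-d[0]]),np.linalg.norm(d)*2**.5)
cv2.imwrite('pics/w2.png',s['img'])
```

```text
7.2667 [511.81114731  91.57295946 300.89663275] [ 1.79972338e+02 -9.04537794e-03  7.27012644e+01] [ 0.18852614 -0.30347886  0.2096927 ]
blue [493.8 150.8] 106.9 106.5 275
green [570.1 110.1] 16.9 -163.6 282
red [600.   71.3] -13.3 165.9 208
axis [511.59929772  92.28845177] [552.29687161 168.63420336] 61.17583798348235
```

View pics/w2.png

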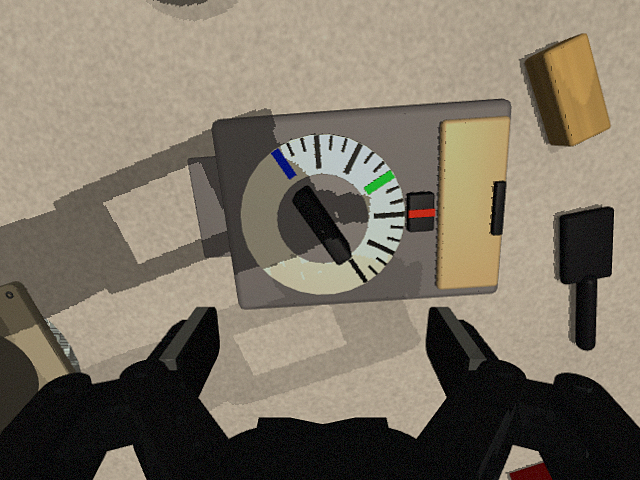

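The first long mark past green, at (388,215), lines up with the red index at (421,213). The measured reading is 120.2°, and the gripper is clear.

```bash
python3 -c "
from bench import r
print(r.hand_in())"
```

```text
the job is handed in; nothing more can be done
None
```

The portion dial is set to 120° (measured at 120.2° by the wrist camera), the gripper has let go and is clear above it, no contact with the other things was noticed, and the job was handed in at about 7 s.

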